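Stow the spacer and work the sticky shutter home

TASK

Stand the red tumbler spacer upright in the open middle well of the grey spares case, then close the case's sticky brass shutter over it until both of its ends are fully home against the far wall. The shutter racks and binds if one end gets ahead, and the two ends together drag too hard to be shoved at once, so push its two knurled knobs away from you in turn, feeling for the bind; push, do not pinch, and keep every push gentle, below about 20 N. Leave the other things where they are.

Things in the scene. Friction and masses are not known exactly. Their poses are not given: they have to be found in the camera images.
- spacer: Red plastic ring standing upright, 32 mm outside diameter, 12 mm bore, 24 mm tall, 20 g, loose on the counter to the right of the case. Origin: centre of its underside; z up its axis.
- case: Grey spares case, fixed, 200 mm (x) by 300 mm (y). Origin: centre of its underside; x points away from the robot, the way the shutter closes, y left; yaw varies by up to 0.22 rad. Near deck and well walls 45 mm high; aluminium side rails 60 mm high at y beyond +-136 mm; far wall 58 mm high at x = 92 to 100 mm. The side wells each hold a nickel cylinder.
- well (a point): Centre of the middle well's floor, 11 mm above the counter, 56 mm ahead of the case's origin; axes as the case's. The well spans x = 20 to 92 mm and y = -60 to +60 mm in the case's frame; the open shutter's far edge lies at about x = 26 mm.
- shutter: Brass shutter plate with its two knobs, 84 mm along the slide by 268 mm across, 5 mm thick, top face 51.5 mm above the counter, between the side rails; bare between the knobs. Origin: over the left runner, 125 mm left of the plate's middle and midway along its 84 mm; x along the slide away from the robot, y left. It slides 66 mm to home, its far edge then at the case's far wall.
- knob_left (a point): Centre of the top face of the left knurled steel knob, an upright cylinder 22 mm in diameter standing 32 mm high on the shutter, its top 83.5 mm above the counter, 106 mm left of the shutter's middle and 22 mm nearer the robot than its centre line. It sits in a rubber bush that gives about 1 mm per 4 N along the slide. Axes as the shutter's.
- knob_right (a point): The same for the right knob, 106 mm right of the shutter's middle.
- runner_left (a joint): Travel of the shutter's left end in m: starts within 4 mm of 0 (open), 0.066 is home, a hard stop. Each end's runner (125 mm off the middle) has its own dry drag of about 12 N: a push at one knob moves that end alone at about 11 to 15 N, the other end stays put and the plate turns slightly.
- runner_right (a joint): The same for the right end. When one end leads the other too far the plate binds hard: both ends then drag, and the push climbs past 21 N within 3 mm. How far an end may lead differs each time and between the ends, anywhere from under 1 mm to 17 mm (the two add up to 18 mm), and must be felt.
- cylinder_a: Bystander: nickel lock cylinder, 24 mm diameter, 28 mm tall, upright in the case's left well. Origin: centre of its underside.
- cylinder_b: Bystander: the same, in the case's right well.
- cylinder_c: Bystander: the same, standing on the counter at the far right.
- clasp: Bystander: dented aluminium trunk clasp, 70 x 36 x 11 mm, lying at the left. Origin: underside of its plate.
- punch: Bystander: bronze spring pin punch, 105 mm long, 10 mm thick, lying on the left. Origin: underside, near its middle.
- screwdriver: Bystander: screwdriver 170 mm long lying beyond the case. Origin: its underside.

How it is judged:
By the outcome, as a careful person would: the job done as asked, in the order asked, and still so for the second after the job is handed in, with the robot touching nothing.
It also fails if it takes over 72 s, if anything falls off the work surface, if the arm or the gripper's body presses on something with over 40 N, if the wrist force passes 120 N, or if a joint passes its speed limit or range.

ROBOT

A 6-joint arm with a two-finger parallel gripper is mounted at the origin on the work surface. World frame = base frame: x ahead of the robot, y to its left, z up, the work surface at z = 0. Lengths are in mm, angles in degrees, forces in N, time in s.
With the tool pointing down it reaches from about 350 to 850 mm from the base axis. Payload 8.1 kg.
Tool frame: the origin (TCP) lies at the very end of the fingers, on their centre line; the grasp point (between the pads) lies 19 mm behind it (r.grip_point_offset is the distance from the TCP to the grasp point, in mm); z points along the fingers, y is the line along which they close (so a half turn about z gives the same grasp; the last joint's range is limited). The gripper opens to 85 mm and grips with 20 to 120 N. Pads are 22 mm wide; open, the fingers measure 114 mm over their backs; the gripper's body (76 mm by 85 mm) begins 54 mm behind the grasp point. The pads swing forward as they close: fully open they stand 13 mm farther back than shut.
Start: joints at [62.888, 7.471, 85.268, -0, 87.261, -4.893], TCP at [226.871, 555.459, 231.292] pointing down, gripper open.
Joint ranges: [-169.43, 169.43], [-51.17, 129.36], [1.28, 143.12], [-76.62, 256.62], [0, 156.53], [-152.29, 152.29]. Speed limits (degrees/s): [136.94, 136.94, 159.86, 180, 180, 180].

INTERFACE

Orientations are given as [roll, pitch, yaw] about the fixed x, y, z axes, in that order (R = Rz(yaw) Ry(pitch) Rx(roll)).
In Python, from bench import status, eyes, r gives the robot as it stands.
- The arm moves only by the shell command python3 -m handwheel 'ROWS' [FORCE]. ROWS is a JSON object whose one key "series" holds a list that holds one entry, the list of rows, each a list of 7 numbers: the shift along the tool's x, y, z in cm, then the turn, a rotation vector about the tool's x, y, z in rad, then the opening, from 0 (shut) to 1 (fully open). In form: {"series": [[[tx, ty, tz, rx, ry, rz, claw], ...]]}. A call has 1 to 12 rows; each row is the pose to reach, as a shift and turn from the pose commanded when the call began, along the tool's axes at that moment; what a row does not reach only later rows make up. A row lasts 1/8 s, in which the tool goes at most 62.5 mm and 10.7 degrees, less where a joint would pass 70% of its speed; a pose out of reach is approached as far as the arm can. A call with a gripper value outside its range is refused whole. The fingers move at their own pace and stop on an object; FORCE is the grip in N (left out, the last holds). Time passes only in rows, so rows that repeat a pose let the fingers close. It gives the time, the measured TCP pose, the force, the opening and the grip force at its end, in the units of the state.
- status.sense(): the state, without advancing time (a new reading comes with each control period).
- eyes.snapshot(name): name is "scene" or "top" or "wrist"; returns a dict with "img" (400x640x3 uint8, red, green, blue), "mtx" (3x3 intrinsics, pixels), "R" (3x3) and "t" (3): a world point X has camera coordinates R X + t. Camera axes: x right, y down, z forward; pixel columns grow to the right and rows downward; lengths in mm; the calibration is good to about 2 mm. The wrist camera is an equidistant fisheye: a pixel r from the principal point sees the ray r / f radians off the axis. A picture is of the moment at which its call begins. There is no depth.
- r.hand_in(): hands the job in; it is judged then, once.
The state is a dict: "time": time; "joint_pos": joint angles; "qd": joint speeds; "joint_efforts": joint torques, N m; "tool_pos": TCP position; "tcp_rot": TCP orientation; "ft_force": force on the tool from outside, world axes, zero at the start; "wrist_torque": the same for the moment, N m; "finger_gap": finger opening in mm; "grip_force": force on a finger pad.
Only numpy, scipy, OpenCV 4.12 (cv2) and the standard library are available. Lean on these libraries where they do the work, as an engineer would, in place of code of your own. Each camera call takes 0.05 s, during which the arm holds its last target. There are 200 camera calls.

## Working session

There is one attempt and no reset: what is moved stays moved. The work goes in short steps, Python scripts to look and compute and a shell command to move; the robot and the scene stay as the last step left them, time stands still between calls to the robot, and variables do not carry over. Pictures are saved under pics/ and viewed, at most 10 in all, crops included, and the job is handed in when it is done.

```bash
ls; mkdir -p pics; python3 - <<'E'
from bench import status, eyes, r
import cv2
print(status.sense())
for n in ["scene","top"]:
    s=eyes.snapshot(n); cv2.imwrite(f"pics/{n}0.png",s["img"][:,:,::-1]); print(n,s["mtx"],s["R"],s["t"])
E
```

```text
pics
{'time': 0.0, 'joint_pos': array([ 6.28886284e+01,  7.51572118e+00,  8.53303775e+01,  1.72967059e-04,
        8.72601065e+01, -4.89282772e+00]), 'qd': array([ 0.02258979, -0.04077554, -0.03082577, -0.01339796,  0.0896839 ,
        0.02941095]), 'joint_efforts': array([-1.34689239e-03, -5.69379580e+01, -5.00555170e+01, -2.95777418e-04,
        1.46284213e-02,  3.13227630e-06]), 'tool_pos': array([226.60909969, 554.96807899, 230.22750182]), 'tcp_rot': array([-1.79894197e+02, -9.23059217e-03,  1.57781439e+02]), 'ft_force': array([ 0.27391446,  0.32654274, -0.23043806]), 'wrist_torque': array([-0.05052745,  0.00822421, -0.02296747]), 'grip_force': 0.0, 'finger_gap': 85.48237135811395}
scene [[466.11839385   0.         324.9534897 ]
 [  0.         466.11839385 189.04498534]
 [  0.           0.           1.        ]] [[-0.81625977  0.57734851 -0.0197148 ]
 [ 0.41959021  0.56907174 -0.70717848]
 [-0.39706931 -0.58551349 -0.70676016]] [ 492.50498368 -213.28865905 1451.59639228]
top [[415.9389033    0.         318.47981845]
 [  0.         415.9389033  200.69403681]
 [  0.           0.           1.        ]] [[-0.02518158 -0.99942824  0.0225629 ]
 [-0.98157443  0.0204427  -0.18998353]
 [ 0.18941366 -0.02693125 -0.98152798]] [  14.21061003  600.38539793 1022.55356584]
```

View pics/top0.png

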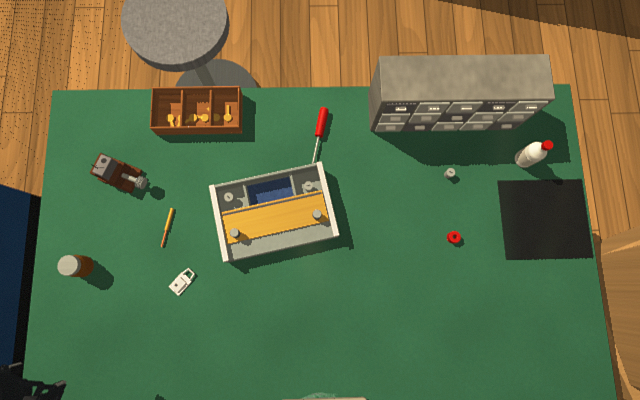

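View pics/scene0.png

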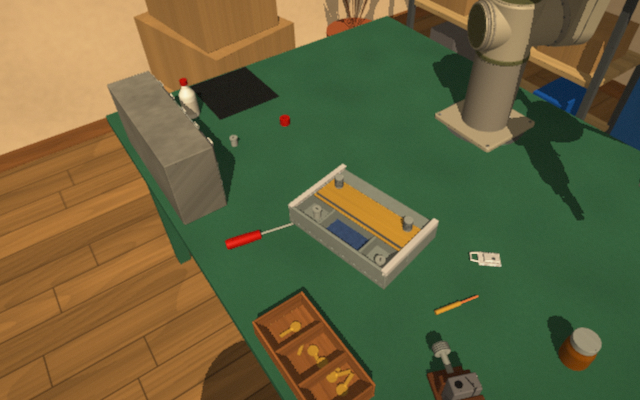

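The top view shows the spacer at (454,237), the case centred near (274,212) with its blue well at (270,190), and the knobs at (236,233) and (317,215). The scene view agrees: spacer (285,120), knobs (408,222) and (339,180).

```bash
cat > h.py <<'E'
import numpy as np, cv2
from bench import status, eyes, r
def cast(s,uv,z):
    uv=np.atleast_2d(uv).astype(float); d=np.c_[uv,np.ones(len(uv))]@np.linalg.inv(s["mtx"]).T@s["R"]
    c=-s["R"].T@s["t"]; return c+d*((z-c[2])/d[:,2])[:,None]
def proj(s,X):
    p=(np.atleast_2d(X)@s["R"].T+s["t"])@s["mtx"].T; return p[:,:2]/p[:,2:]
def mask(img,lo,hi):
    return cv2.inRange(cv2.cvtColor(img,cv2.COLOR_RGB2HSV),lo,hi)
def big(m,box):
    k=np.zeros_like(m); x0,y0,x1,y1=box; k[y0:y1,x0:x1]=m[y0:y1,x0:x1]
    c,_=cv2.findContours(k,cv2.RETR_EXTERNAL,cv2.CHAIN_APPROX_NONE); return max(c,key=cv2.contourArea)
E
python3 - <<'E'
from h import *
out={}
for n,sb,cb in [("top",(435,220,475,255),(200,155,345,270)),("scene",(270,105,300,135),(280,160,445,290))]:
    s=eyes.snapshot(n); im=s["img"]
    hs=cv2.cvtColor(im,cv2.COLOR_RGB2HSV)
    red=mask(im,(0,120,60),(8,255,255))|mask(im,(172,120,60),(180,255,255))
    c=big(red,sb); x,y,w,h=cv2.boundingRect(c); print(n,"red",x,y,w,h, cast(s,[x+w/2-.5,y+h/2-.5],12)[0])
    br=mask(im,(14,130,120),(28,255,255)); c=big(br,cb)
    rc=cv2.minAreaRect(c); P=cast(s,cv2.boxPoints(rc),51.5); print("brass",P.round(1).tolist(), P.mean(0).round(1))
    wh=mask(im,(0,0,200),(180,45,255)); k=np.zeros_like(wh); x0,y0,x1,y1=cb; k[y0:y1,x0:x1]=wh[y0:y1,x0:x1]
    cs,_=cv2.findContours(k,cv2.RETR_EXTERNAL,cv2.CHAIN_APPROX_NONE)
    for c in sorted(cs,key=cv2.contourArea)[-2:]:
        P=cast(s,cv2.boxPoints(cv2.minAreaRect(c)),60); print("rail",P[:,:2].round(1).tolist(),P.mean(0).round(1))
    bl=mask(im,(105,90,30),(125,255,255)); c=big(bl,cb); P=cast(s,cv2.boxPoints(cv2.minAreaRect(c)),11);print("blue",P[:,:2].round(1).tolist())
    crop=im[cb[1]:cb[3],cb[0]:cb[2]]; cv2.imwrite(f"pics/crop_{n}.png",cv2.resize(crop[:,:,::-1],None,fx=4.8,fy=4.8,interpolation=cv2.INTER_CUBIC))
    print(crop.shape)
E
```

```text
top red 447 231 14 12 [ 503.95251825 -360.66778771   12.        ]
brass [[577.8, 255.3, 51.5], [632.5, -8.6, 51.5], [547.5, -24.8, 51.5], [494.9, 235.6, 51.5]] [563.2 114.4  51.5]
rail [[700.9, 3.6], [703.6, -8.3], [512.3, -47.2], [509.8, -35.7]] [606.7 -21.9  60. ]
rail [[644.2, 283.8], [646.3, 271.4], [454.6, 232.1], [452.6, 244.1]] [549.4 257.8  60. ]
blue [[654.1, 192.9], [677.8, 79.7], [626.7, 69.4], [603.5, 181.7]]
(115, 145, 3)
scene red 280 115 10 12 [ 504.56669168 -357.56207792   12.        ]
brass [[642.9, 1.3, 51.5], [556.1, -51.8, 51.5], [497.1, 233.9, 51.5], [577.0, 267.6, 51.5]] [568.3 112.8  51.5]
blue [[651.5, 76.5], [613.5, 57.9], [594.0, 162.4], [630.7, 177.9]]
(130, 165, 3)
```

View pics/crop_top.png

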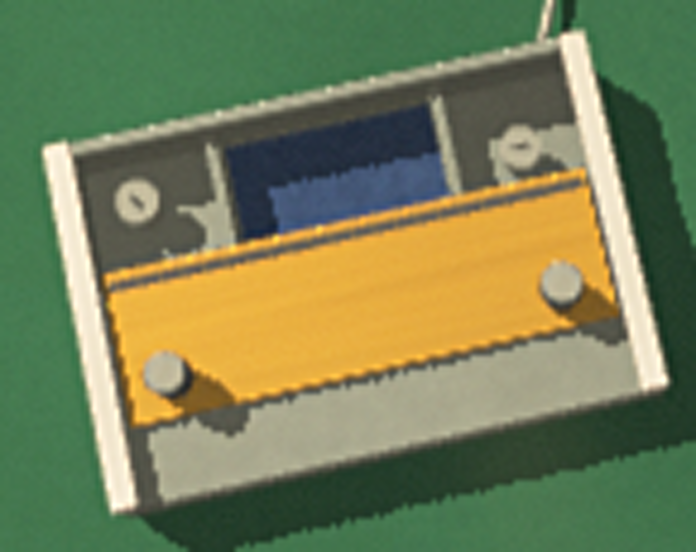

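The crop shows the left knob top at (235,232.7) and the right at (317.3,214.2) in full-image pixels, and a clear well. Case yaw is about 11.5°. Next I compute the tool shifts.

```bash
cat >> h.py <<'E'
from scipy.spatial.transform import Rotation as Ro
yaw=11.55; C0=np.array([578.1,117.9]); ex=np.array([np.cos(np.radians(yaw)),np.sin(np.radians(yaw))]); ey=np.array([-ex[1],ex[0]])
def case(x,y,z): return np.r_[C0+x*ex+y*ey,z]
def incase(p): d=np.array(p[:2])-C0; return np.r_[d@ex,d@ey,p[2]].round(1)
def shift(X,psi=yaw):
    s=status.sense(); A=Ro.from_euler("xyz",s["tcp_rot"],degrees=True); B=Ro.from_euler("xyz",[180,0,psi],degrees=True)
    return (A.inv().apply(np.array(X)-s["tool_pos"])/10).round(2), (A.inv()*B).as_rotvec().round(3)
E
python3 - <<'E'
from h import *
s=eyes.snapshot("top")
for uv in [(235,232.7),(317.3,214.2)]: print(incase(cast(s,uv,83.5)[0]))
print(shift([540,100,230]),shift([504.2,-359.5,130]))
E
```

```text
[-39.5 102.6  83.5]
[ -39.4 -107.2   83.5]
(array([-46.21, -30.3 ,   0.1 ]), array([-0.000e+00,  1.000e-03,  2.552e+00])) (array([-60.27, -74.18,  10.14]), array([-0.000e+00,  1.000e-03,  2.552e+00]))
```

```bash
python3 -m handwheel '{"series":[[[-46.2,-30.3,0,0,0,1.2,1],[-46.2,-30.3,0,0,0,1.2,1],[-46.2,-30.3,0,0,0,1.2,1],[-46.2,-30.3,0,0,0,1.2,1],[-46.2,-30.3,0,0,0,1.2,1],[-46.2,-30.3,0,0,0,1.2,1],[-46.2,-30.3,0,0,0,1.2,1],[-60.3,-74.2,0,0,0,2.552,1],[-60.3,-74.2,0,0,0,2.552,1],[-60.3,-74.2,3,0,0,2.552,1],[-60.3,-74.2,6,0,0,2.552,1],[-60.3,-74.2,10.1,0,0,2.552,1]]]}'
python3 - <<'E'
from h import *
print(shift([504.2,-359.5,130]))
E
```

```text
time: 1.75
tool_pos: [491.7, -116.1, 201.1]
tcp_rot: [179.9, -0.1, 34.9]
ft_force: [0.3, -0.2, 0.1]
finger_gap: 85.7
grip_force: 0.0
(array([-12.93,  20.65,   7.13]), array([ 0.002, -0.002,  0.408]))
```

```bash
python3 -m handwheel '{"series":[[[-11,20,7,0,0,0.4,1],[-11,20,7,0,0,0.4,1],[-11,20,7,0,0,0.4,1],[-11,20,7,0,0,0.4,1],[-11,20,7,0,0,0.4,1],[-11,20,7,0,0,0.4,1],[-11,20,7,0,0,0.4,1]]]}'
python3 - <<'E'
from h import *
print(shift([504.2,-359.5,130]))
s=eyes.snapshot("wrist"); print(s["mtx"]); cv2.imwrite("pics/w1.png",s["img"][:,:,::-1])
im=s["img"];red=mask(im,(0,120,60),(8,255,255))|mask(im,(172,120,60),(180,255,255))
c=big(red,(0,0,640,400)); m=np.array(cv2.minEnclosingCircle(c)[0]); print(m,cv2.boundingRect(c))
def fish(s,uv,z):
    d=(np.array(uv)-s["mtx"][:2,2])/s["mtx"][0,0]; t=np.hypot(*d); v=np.r_[np.sin(t)*d/t,np.cos(t)]@s["R"]
    o=-s["R"].T@s["t"]; return o+v*(z-o[2])/v[2]
print(fish(s,m,24),fish(s,m,12))
E
```

```text
time: 2.62
tool_pos: [517.7, -339.7, 131.2]
tcp_rot: [180.0, -0.0, 12.5]
ft_force: [0.2, -0.6, -0.2]
finger_gap: 85.5
grip_force: 0.0
(array([-1.74,  1.65,  0.12]), array([ 0.001, -0.001,  0.016]))
[[309.70691629   0.         321.43579492]
 [  0.         309.70691629 201.621836  ]
 [  0.           0.           1.        ]]
[340.35293579 214.8235321 ] (323, 195, 36, 40)
[ 508.35124196 -359.7400198    24.        ] [ 503.90761462 -361.5428126    12.        ]
```

View pics/w1.png

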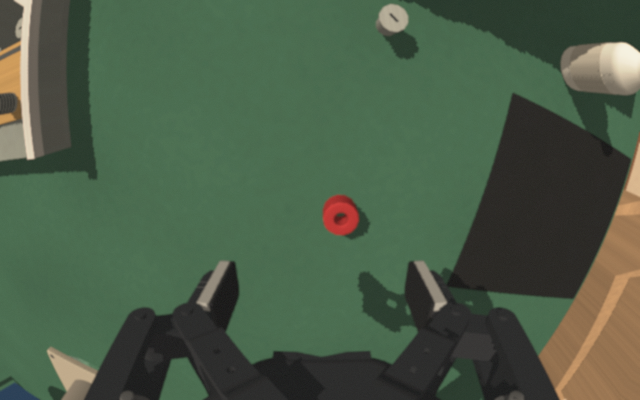

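The wrist view shows the ring at (341,216) between the fingers, clear of everything. I'll descend.

```bash
python3 -m handwheel '{"series":[[[-1.7,1.8,0,0,0,0.016,1],[-1.7,1.8,4,0,0,0.016,1],[-1.7,1.8,8,0,0,0.016,1],[-1.7,1.8,10,0,0,0.016,1],[-1.7,1.8,11,0,0,0.016,0.8],[-1.7,1.8,11,0,0,0.016,0.7],[-1.7,1.8,11,0,0,0.016,0.7]]]}' 25
python3 - <<'E'
from h import *
print(shift([505,-360.5,4]))
E
```

```text
time: 3.55
tool_pos: [505.5, -362.6, 22.3]
tcp_rot: [179.9, -0.1, 11.5]
ft_force: [-0.7, -0.3, -0.1]
finger_gap: 60.1
grip_force: 0.0
(array([-0.01, -0.22,  1.83]), array([ 0.002, -0.002, -0.001]))
```

```bash
python3 -m handwheel '{"series":[[[0,-0.2,1,0,0,0,0.7],[0,-0.2,1.8,0,0,0,0.6],[0,-0.2,1.8,0,0,0,0.3],[0,-0.2,1.8,0,0,0,0.2],[0,-0.2,1.8,0,0,0,0.2],[0,-0.2,1.8,0,0,0,0.2],[0,-0.2,1.8,0,0,0,0.2],[0,-0.2,1.8,0,0,0,0.2]]]}' 25
```

```text
time: 4.55
tool_pos: [504.1, -359.9, 2.5]
tcp_rot: [180.0, -0.0, 11.5]
ft_force: [0.1, 0.1, -0.6]
finger_gap: 30.3
grip_force: 25.3
```

```bash
python3 -m handwheel '{"series":[[[0,0,-2,0,0,0,0.2],[0,0,-6,0,0,0,0.2],[0,0,-11,0,0,0,0.2],[0,0,-11,0,0,0,0.2]]]}' 
python3 - <<'E'
from h import *
print(shift(case(60,-1.5,115)))
E
```

```text
time: 5.05
tool_pos: [507.4, -362.7, 120.3]
tcp_rot: [179.5, -0.4, 11.5]
ft_force: [0.3, -0.6, -0.7]
finger_gap: 30.4
grip_force: 25.3
(array([ 22.49, -45.55,   0.28]), array([ 0.009, -0.007, -0.001]))
```

```bash
python3 -m handwheel '{"series":[[[5,-10,0,0,0,0,0.2],[8,-16,0,0,0,0,0.2],[11,-22,0,0,0,0,0.2],[14,-28,0,0,0,0,0.2],[17,-34,0,0,0,0,0.2],[20,-40,0,0,0,0,0.2],[22.5,-45.5,0,0,0,0,0.2],[22.5,-45.5,0,0,0,0,0.2],[22.5,-45.5,0,0,0,0,0.2],[22.5,-45.5,0,0,0,0,0.2]]]}' 
python3 - <<'E'
from h import *
print(shift(case(60,-1.5,16)))
s=eyes.snapshot("wrist"); cv2.imwrite("pics/w2.png",s["img"][:,:,::-1])
E
```

```text
time: 6.3
tool_pos: [633.8, 131.3, 112.5]
tcp_rot: [180.0, 0.0, 11.6]
ft_force: [0.5, 0.0, -0.4]
finger_gap: 30.4
grip_force: 25.4
(array([0.28, 0.34, 9.65]), array([0., 0., 0.]))
```

View pics/w2.png

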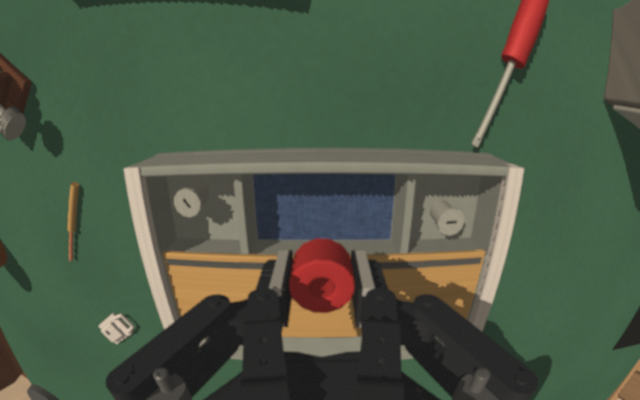

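The ring is held upright at (322,277), centred between the well's side walls (240 and 405). I'll lower it.

```bash
python3 -m handwheel '{"series":[[[0.3,0.3,0,0,0,0,0.2],[0.3,0.3,2.5,0,0,0,0.2],[0.3,0.3,5,0,0,0,0.2],[0.3,0.3,7,0,0,0,0.2],[0.3,0.3,8.5,0,0,0,0.2],[0.3,0.3,9,0,0,0,0.2],[0.3,0.3,9.3,0,0,0,0.2],[0.3,0.3,9.5,0,0,0,0.2],[0.3,0.3,9.5,0,0,0,0.2],[0.3,0.3,9.5,0,0,0,0.2]]]}' 
python3 - <<'E'
from h import *
print(incase(status.sense()["tool_pos"]))
E
```

```text
time: 7.6
tool_pos: [637.9, 128.6, 18.0]
tcp_rot: [180.0, -0.0, 11.5]
ft_force: [-0.0, -1.2, -0.1]
finger_gap: 30.3
grip_force: 25.4
[60.7 -1.5 18. ]
```

```bash
python3 -m handwheel '{"series":[[[0,0,0.15,0,0,0,0.2],[0,0,0.3,0,0,0,0.2],[0,0,0.4,0,0,0,0.2],[0,0,0.4,0,0,0,0.2],[0,0,0.4,0,0,0,0.2]]]}'
```

```text
time: 8.22
tool_pos: [637.6, 128.5, 13.5]
tcp_rot: [180.0, 0.0, 11.5]
ft_force: [0.3, -0.6, 0.2]
finger_gap: 30.6
grip_force: 25.4
```

```bash
python3 -m handwheel '{"series":[[[0,0,0,0,0,0,0.5],[0,0,0,0,0,0,0.6],[0,0,0,0,0,0,0.6],[0,0,0,0,0,0,0.6],[0,0,-2,0,0,0,0.6],[0,0,-5,0,0,0,0.6],[0,0,-10,0,0,0,0.5],[-3,0,-13,0,0,0,0],[-9,0,-13,0,0,0,0],[-9,0,-13,0,0,0,0],[-9,0,-13,0,0,0,0],[-9,0,-13,0,0,0,0]]]}'
python3 - <<'E'
from h import *
print(shift(case(-75,102.6,62)))
s=eyes.snapshot("wrist"); cv2.imwrite("pics/w3.png",s["img"][:,:,::-1])
E
```

```text
time: 9.72
tool_pos: [551.3, 110.8, 145.0]
tcp_rot: [180.0, -0.2, 11.5]
ft_force: [0.4, 0.2, -0.0]
finger_gap: 0.3
grip_force: 0.0
(array([ -4.77, -10.42,   8.28]), array([ 0.   , -0.003, -0.001]))
```

View pics/w3.png

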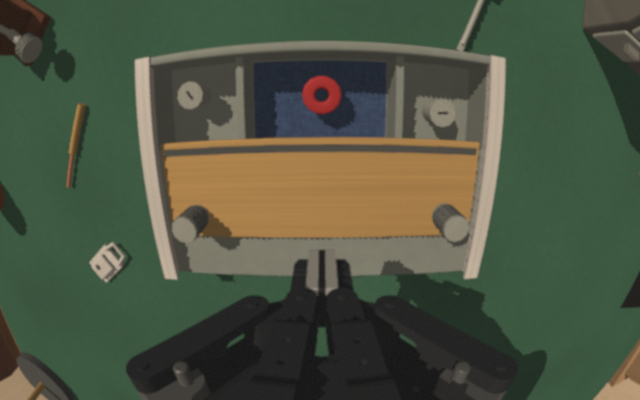

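The ring stands upright in the well at (321,95); the knob tops are at (186,225) and (455,225). Now I move behind the left knob.

```bash
python3 -m handwheel '{"series":[[[-4.8,-5,0,0,0,0,0],[-4.8,-10.6,0,0,0,0,0],[-4.8,-10.6,3,0,0,0,0],[-4.8,-10.6,6,0,0,0,0],[-4.8,-10.6,8,0,0,0,0],[-4.8,-10.6,8.4,0,0,0,0],[-4.8,-10.6,8.4,0,0,0,0],[-4.8,-10.6,8.4,0,0,0,0]]]}'
python3 - <<'E'
from h import *
print(incase(status.sense()["tool_pos"]))
E
```

```text
time: 10.78
tool_pos: [482.4, 205.2, 60.8]
tcp_rot: [-180.0, -0.1, 11.5]
ft_force: [0.4, 0.8, 0.3]
finger_gap: 0.0
grip_force: 0.0
[-76.3 104.7  60.8]
```

```bash
python3 -m handwheel '{"series":[[[0.5,0,0,0,0,0,0],[0.9,0,0,0,0,0,0],[1.1,0,0,0,0,0,0],[1.2,0,0,0,0,0,0],[1.2,0,0,0,0,0,0],[1.2,0,0,0,0,0,0]]]}'
```

```text
time: 11.52
tool_pos: [492.8, 207.3, 59.4]
tcp_rot: [180.0, 0.0, 11.5]
ft_force: [0.1, -0.2, 0.4]
finger_gap: 0.1
grip_force: 0.0
```

```bash
python3 -m handwheel '{"series":[[[0.06,0,0,0,0,0,0],[0.12,0,0,0,0,0,0],[0.18,0,0,0,0,0,0],[0.24,0,0,0,0,0,0],[0.3,0,0,0,0,0,0],[0.3,0,0,0,0,0,0]]]}'
```

```text
time: 12.28
tool_pos: [496.0, 207.9, 59.5]
tcp_rot: [-180.0, -0.0, 11.5]
ft_force: [-0.2, 0.1, -0.5]
finger_gap: 0.2
grip_force: 0.0
```

```bash
python3 -m handwheel '{"series":[[[0.06,0,0,0,0,0,0],[0.12,0,0,0,0,0,0],[0.18,0,0,0,0,0,0],[0.24,0,0,0,0,0,0],[0.3,0,0,0,0,0,0],[0.3,0,0,0,0,0,0]]]}'
```

```text
time: 13.02
tool_pos: [498.9, 208.5, 59.5]
tcp_rot: [180.0, -0.0, 11.5]
ft_force: [0.5, -0.6, 0.3]
finger_gap: 0.1
grip_force: 0.0
```

```bash
python3 -m handwheel '{"series":[[[0.05,0,0,0,0,0,0],[0.1,0,0,0,0,0,0],[0.15,0,0,0,0,0,0],[0.2,0,0,0,0,0,0],[0.2,0,0,0,0,0,0]]]}'
```

```text
time: 13.65
tool_pos: [500.4, 208.8, 59.4]
tcp_rot: [180.0, 0.1, 11.5]
ft_force: [-4.1, -1.0, 3.5]
finger_gap: 0.1
grip_force: 2.3
```

```bash
python3 -m handwheel '{"series":[[[0.05,0,0,0,0,0,0],[0.1,0,0,0,0,0,0],[0.15,0,0,0,0,0,0],[0.2,0,0,0,0,0,0],[0.2,0,0,0,0,0,0]]]}'
```

```text
time: 14.28
tool_pos: [501.7, 209.1, 59.3]
tcp_rot: [180.0, 0.1, 11.5]
ft_force: [-8.8, -1.3, 7.4]
finger_gap: -0.1
grip_force: 4.7
```

```bash
python3 -m handwheel '{"series":[[[0.05,0,0,0,0,0,0],[0.1,0,0,0,0,0,0],[0.15,0,0,0,0,0,0],[0.15,0,0,0,0,0,0]]]}'
```

```text
time: 14.78
tool_pos: [502.6, 209.3, 59.3]
tcp_rot: [180.0, 0.2, 11.5]
ft_force: [-13.2, -2.1, 9.8]
finger_gap: 0.3
grip_force: 6.4
```

```bash
python3 -m handwheel '{"series":[[[0,0,-0.02,0,0,0,0],[0,0,-0.04,0,0,0,0],[0,0,-0.04,0,0,0,0]]]}'
```

```text
time: 15.15
tool_pos: [502.4, 209.3, 59.4]
tcp_rot: [180.0, 0.2, 11.5]
ft_force: [-11.6, -2.5, 7.7]
finger_gap: 0.2
grip_force: 6.0
```

```bash
python3 -m handwheel '{"series":[[[0,0,-0.04,0,0,0,0],[0,0,-0.08,0,0,0,0],[0,0,-0.1,0,0,0,0],[0,0,-0.1,0,0,0,0]]]}'
```

```text
time: 15.65
tool_pos: [502.1, 209.1, 59.6]
tcp_rot: [180.0, 0.3, 11.5]
ft_force: [-10.3, -2.5, 3.2]
finger_gap: -0.1
grip_force: 5.1
```

```bash
python3 -m handwheel '{"series":[[[0.05,0,-0.03,0,0,0,0],[0.1,0,-0.05,0,0,0,0],[0.15,0,-0.07,0,0,0,0],[0.15,0,-0.07,0,0,0,0]]]}'
```

```text
time: 16.15
tool_pos: [502.7, 209.2, 59.8]
tcp_rot: [180.0, 0.4, 11.5]
ft_force: [-10.8, -1.7, 2.8]
finger_gap: -0.2
grip_force: 6.1
```

```bash
python3 -m handwheel '{"series":[[[0.05,0,-0.01,0,0,0,0],[0.1,0,-0.02,0,0,0,0],[0.1,0,-0.02,0,0,0,0]]]}'
```

```text
time: 16.52
tool_pos: [503.3, 209.4, 59.8]
tcp_rot: [180.0, 0.4, 11.5]
ft_force: [-13.8, -2.6, 1.8]
finger_gap: -0.2
grip_force: 6.7
```

```bash
python3 -m handwheel '{"series":[[[0.05,0,-0.01,0,0,0,0],[0.1,0,-0.01,0,0,0,0],[0.1,0,-0.01,0,0,0,0]]]}'
```

```text
time: 16.9
tool_pos: [504.2, 209.7, 59.8]
tcp_rot: [180.0, 0.4, 11.5]
ft_force: [-13.1, -1.6, 1.1]
finger_gap: 0.1
grip_force: 6.7
```

```bash
python3 -m handwheel '{"series":[[[0.05,0,-0.01,0,0,0,0],[0.1,0,-0.01,0,0,0,0],[0.1,0,-0.01,0,0,0,0]]]}'
```

```text
time: 17.27
tool_pos: [505.0, 209.9, 59.8]
tcp_rot: [180.0, 0.5, 11.5]
ft_force: [-13.0, -1.5, 2.0]
finger_gap: 0.1
grip_force: 6.7
```

```bash
python3 -m handwheel '{"series":[[[0.06,0,0,0,0,0,0],[0.12,0,0,0,0,0,0],[0.18,0,0,0,0,0,0],[0.2,0,0,0,0,0,0]]]}'
```

```text
time: 17.77
tool_pos: [506.7, 210.4, 59.8]
tcp_rot: [-180.0, 0.5, 11.5]
ft_force: [-14.6, -1.2, 3.4]
finger_gap: -0.1
grip_force: 7.7
```

```bash
python3 -m handwheel '{"series":[[[0.05,0,-0.01,0,0,0,0],[0.1,0,-0.02,0,0,0,0],[0.1,0,-0.02,0,0,0,0]]]}'
```

```text
time: 18.15
tool_pos: [507.2, 210.5, 59.8]
tcp_rot: [-180.0, 0.6, 11.5]
ft_force: [-17.6, -2.0, 4.3]
finger_gap: -0.2
grip_force: 8.6
```

```bash
python3 -m handwheel '{"series":[[[-0.8,0,0,0,0,0,0],[-1.8,0,0.05,0,0,0,0],[-1.8,6,0.05,0,0,0,0],[-1.8,12,0.05,0,0,0,0],[-1.8,18,0.05,0,0,0,0],[-1.8,21.1,0.05,0,0,0,0],[-1.8,21.1,0.05,0,0,0,0],[-1.3,21.1,0.05,0,0,0,0],[-1.0,21.1,0.05,0,0,0,0],[-1.0,21.1,0.05,0,0,0,0],[-1.0,21.1,0.05,0,0,0,0]]]}'
python3 - <<'E'
from h import *
print(incase(status.sense()["tool_pos"]), incase([507.2,210.5,0]), incase([499.3,208.6,0]))
E
```

```text
time: 19.52
tool_pos: [543.5, 3.0, 61.5]
tcp_rot: [-180.0, 0.0, 11.5]
ft_force: [-3.8, 0.2, 3.4]
finger_gap: -0.1
grip_force: 1.9
[ -57.  -105.6   61.5] [-50.9 104.9   0. ] [-59.  104.6   0. ]
```

```bash
python3 -m handwheel '{"series":[[[0.1,0,-0.04,0,0,0,0],[0.2,0,-0.08,0,0,0,0],[0.3,0,-0.12,0,0,0,0],[0.4,0,-0.14,0,0,0,0],[0.5,0,-0.16,0,0,0,0],[0.6,0,-0.18,0,0,0,0],[0.6,0,-0.18,0,0,0,0]]]}'
```

```text
time: 20.4
tool_pos: [546.7, 3.6, 61.9]
tcp_rot: [-179.9, 0.4, 11.5]
ft_force: [-13.8, -1.4, 3.6]
finger_gap: -0.0
grip_force: 6.5
```

```bash
python3 -m handwheel '{"series":[[[0.1,0,-0.01,0,0,0,0],[0.2,0,-0.02,0,0,0,0],[0.3,0,-0.02,0,0,0,0],[0.4,0,-0.02,0,0,0,0],[0.5,0,-0.02,0,0,0,0],[0.6,0,-0.02,0,0,0,0],[0.7,0,-0.02,0,0,0,0],[0.8,0,-0.02,0,0,0,0]]]}'
```

```text
time: 21.4
tool_pos: [554.4, 4.4, 62.0]
tcp_rot: [-180.0, 0.4, 11.5]
ft_force: [-12.8, -5.4, 2.8]
finger_gap: -0.3
grip_force: 6.9
```

```bash
python3 -m handwheel '{"series":[[[0.1,0,0,0,0,0,0],[0.2,0,0,0,0,0,0],[0.3,0,0,0,0,0,0],[0.4,0,0,0,0,0,0],[0.5,0,0,0,0,0,0]]]}'
```

```text
time: 22.02
tool_pos: [559.4, 5.0, 62.0]
tcp_rot: [180.0, 0.4, 11.5]
ft_force: [-13.3, -6.5, 2.4]
finger_gap: -0.1
grip_force: 6.9
```

```bash
python3 -m handwheel '{"series":[[[0.1,0.02,0,0,0,0,0],[0.2,0.04,0,0,0,0,0],[0.25,0.04,0,0,0,0,0]]]}'
```

```text
time: 22.4
tool_pos: [561.9, 5.3, 62.0]
tcp_rot: [-180.0, 0.4, 11.5]
ft_force: [-12.5, -6.3, 3.3]
finger_gap: 0.1
grip_force: 6.9
```

```bash
python3 -m handwheel '{"series":[[[0.1,0.02,0,0,0,0,0],[0.15,0.03,0,0,0,0,0],[0.2,0.03,0,0,0,0,0]]]}'
```

```text
time: 22.78
tool_pos: [563.6, 5.6, 61.9]
tcp_rot: [-180.0, 0.4, 11.5]
ft_force: [-14.5, -5.5, 5.0]
finger_gap: -0.1
grip_force: 7.9
```

```bash
python3 -m handwheel '{"series":[[[-1,0,0,0,0,0,0],[-2.4,0,0.1,0,0,0,0],[-2.6,-6,0.15,0,0,0,0],[-2.6,-12,0.15,0,0,0,0],[-2.6,-18,0.15,0,0,0,0],[-2.6,-21.1,0.15,0,0,0,0],[-2.6,-21.1,0.15,0,0,0,0],[-2.2,-21.1,0.15,0,0,0,0],[-2.0,-21.1,0.15,0,0,0,0],[-2.0,-21.1,0.15,0,0,0,0]]]}'
python3 - <<'E'
from h import *
print(incase(status.sense()["tool_pos"]), incase([563.6,5.6,0]))
E
```

```text
time: 24.02
tool_pos: [505.3, 208.3, 62.1]
tcp_rot: [-180.0, 0.1, 11.4]
ft_force: [-4.7, 1.2, 3.2]
finger_gap: 0.1
grip_force: 2.2
[-53.3 103.2  62.1] [ -36.7 -107.1    0. ]
```

```bash
python3 -m handwheel '{"series":[[[0.1,0,-0.05,0,0,0,0],[0.2,0,-0.1,0,0,0,0],[0.3,0,-0.13,0,0,0,0],[0.4,0,-0.15,0,0,0,0],[0.5,0,-0.16,0,0,0,0],[0.6,0,-0.17,0,0,0,0],[0.7,0,-0.17,0,0,0,0],[0.8,0,-0.17,0,0,0,0],[0.9,0,-0.17,0,0,0,0],[1.0,0,-0.17,0,0,0,0]]]}'
```

```text
time: 25.28
tool_pos: [512.1, 210.3, 62.4]
tcp_rot: [-180.0, 0.4, 11.4]
ft_force: [-14.1, 0.3, 5.0]
finger_gap: 0.4
grip_force: 7.0
```

```bash
python3 -m handwheel '{"series":[[[0.12,0,0,0,0,0,0],[0.24,0,0,0,0,0,0],[0.36,0,0,0,0,0,0],[0.48,0,0,0,0,0,0],[0.6,0,0,0,0,0,0],[0.7,0,0,0,0,0,0],[0.8,0,0,0,0,0,0],[0.9,0,0,0,0,0,0]]]}'
```

```text
time: 26.28
tool_pos: [520.6, 212.9, 62.4]
tcp_rot: [-179.9, 0.4, 11.5]
ft_force: [-16.9, 4.8, 6.3]
finger_gap: 0.1
grip_force: 7.2
```

```bash
python3 -m handwheel '{"series":[[[0,-0.08,-0.05,0,0,0,0],[0,-0.12,-0.07,0,0,0,0],[0.05,-0.12,-0.07,0,0,0,0]]]}'
```

```text
time: 26.65
tool_pos: [520.7, 213.2, 62.6]
tcp_rot: [-180.0, 0.5, 11.4]
ft_force: [-14.6, 0.8, 2.8]
finger_gap: -0.2
grip_force: 6.9
```

```bash
python3 -m handwheel '{"series":[[[0.1,-0.02,0,0,0,0,0],[0.15,-0.03,-0.01,0,0,0,0],[0.2,-0.04,-0.02,0,0,0,0]]]}'
```

```text
time: 27.02
tool_pos: [522.5, 213.9, 62.6]
tcp_rot: [-180.0, 0.5, 11.4]
ft_force: [-14.0, -0.1, 1.6]
finger_gap: -0.2
grip_force: 6.9
```

```bash
python3 -m handwheel '{"series":[[[0.1,-0.02,0,0,0,0,0],[0.15,-0.03,-0.01,0,0,0,0],[0.2,-0.04,-0.02,0,0,0,0]]]}'
```

```text
time: 27.4
tool_pos: [524.2, 214.5, 62.6]
tcp_rot: [180.0, 0.5, 11.4]
ft_force: [-14.2, -1.1, 1.7]
finger_gap: -0.1
grip_force: 7.3
```

```bash
python3 -m handwheel '{"series":[[[-0.8,0.1,0,0,0,0,0],[-1.8,0.1,0.1,0,0,0,0],[-1.8,6,0.15,0,0,0,0],[-1.8,12,0.15,0,0,0,0],[-1.8,18,0.15,0,0,0,0],[-1.8,21.1,0.15,0,0,0,0],[-1.6,21.1,0.15,0,0,0,0],[-1.2,21.1,0.15,0,0,0,0],[-1.0,21.1,0.12,0,0,0,0],[-0.9,21.1,0.08,0,0,0,0],[-0.8,21.1,0.04,0,0,0,0],[-0.7,21.1,0.0,0,0,0,0]]]}'
python3 - <<'E'
from h import *
print(incase(status.sense()["tool_pos"]))
E
```

```text
time: 28.9
tool_pos: [561.8, 8.1, 64.2]
tcp_rot: [-179.9, 0.2, 11.5]
ft_force: [-6.7, -0.0, -0.9]
finger_gap: -0.4
grip_force: 3.2
[ -37.9 -104.3   64.2]
```

```bash
python3 -m handwheel '{"series":[[[0.12,0,0,0,0,0,0],[0.24,0,0,0,0,0,0],[0.36,0,-0.02,0,0,0,0],[0.48,0.02,-0.03,0,0,0,0],[0.6,0.03,-0.04,0,0,0,0],[0.72,0.05,-0.04,0,0,0,0],[0.84,0.07,-0.04,0,0,0,0],[0.96,0.09,-0.04,0,0,0,0],[1.08,0.11,-0.04,0,0,0,0],[1.2,0.13,-0.04,0,0,0,0],[1.3,0.15,-0.04,0,0,0,0],[1.4,0.16,-0.04,0,0,0,0]]]}'
```

```text
time: 30.4
tool_pos: [574.2, 9.3, 64.1]
tcp_rot: [-179.9, 0.4, 11.5]
ft_force: [-13.5, 0.3, 4.6]
finger_gap: -0.2
grip_force: 6.7
```

```bash
python3 -m handwheel '{"series":[[[0.12,0.02,-0.02,0,0,0,0],[0.24,0.04,-0.04,0,0,0,0],[0.36,0.06,-0.04,0,0,0,0],[0.48,0.08,-0.04,0,0,0,0]]]}'
```

```text
time: 30.9
tool_pos: [578.7, 9.7, 64.2]
tcp_rot: [-179.9, 0.4, 11.5]
ft_force: [-13.7, 1.7, 3.4]
finger_gap: 0.2
grip_force: 6.6
```

```bash
python3 -m handwheel '{"series":[[[-1.2,0,0,0,0,0,0],[-2.5,0,0.1,0,0,0,0],[-2.6,-6,0.1,0,0,0,0],[-2.6,-12,0.1,0,0,0,0],[-2.6,-18,0.1,0,0,0,0],[-2.6,-21,0.1,0,0,0,0],[-2.4,-21,0.1,0,0,0,0],[-2.1,-21,0.1,0,0,0,0],[-2.0,-21,0.06,0,0,0,0],[-1.9,-21,0.02,0,0,0,0],[-1.8,-21.02,-0.02,0,0,0,0],[-1.7,-21.04,-0.04,0,0,0,0]]]}'
python3 - <<'E'
from h import *
print(incase(status.sense()["tool_pos"]))
E
```

```text
time: 32.4
tool_pos: [523.0, 211.0, 65.8]
tcp_rot: [180.0, 0.1, 11.4]
ft_force: [-3.4, -3.6, -0.2]
finger_gap: 0.3
grip_force: 1.9
[-35.3 102.3  65.8]
```

```bash
python3 -m handwheel '{"series":[[[0.13,-0.02,-0.02,0,0,0,0],[0.26,-0.04,-0.04,0,0,0,0],[0.39,-0.06,-0.07,0,0,0,0],[0.52,-0.08,-0.09,0,0,0,0],[0.65,-0.1,-0.1,0,0,0,0],[0.78,-0.12,-0.1,0,0,0,0],[0.91,-0.14,-0.1,0,0,0,0],[1.04,-0.16,-0.11,0,0,0,0],[1.17,-0.18,-0.11,0,0,0,0],[1.3,-0.2,-0.11,0,0,0,0],[1.4,-0.22,-0.12,0,0,0,0],[1.5,-0.24,-0.12,0,0,0,0]]]}'
```

```text
time: 33.9
tool_pos: [535.0, 215.2, 65.9]
tcp_rot: [179.9, 0.4, 11.5]
ft_force: [-9.7, -9.2, 3.9]
finger_gap: 0.1
grip_force: 6.3
```

```bash
python3 -m handwheel '{"series":[[[0.12,0.05,-0.02,0,0,0,0],[0.24,0.08,-0.03,0,0,0,0],[0.34,0.1,-0.03,0,0,0,0],[0.42,0.1,-0.03,0,0,0,0]]]}'
```

```text
time: 34.4
tool_pos: [538.7, 216.1, 66.0]
tcp_rot: [180.0, 0.4, 11.5]
ft_force: [-12.9, -4.3, 3.7]
finger_gap: -0.2
grip_force: 6.6
```

```bash
python3 -m handwheel '{"series":[[[-0.8,0,0,0,0,0,0],[-1.8,0,0.1,0,0,0,0],[-1.8,6,0.12,0,0,0,0],[-1.8,12,0.12,0,0,0,0],[-1.8,18,0.12,0,0,0,0],[-1.8,21.1,0.12,0,0,0,0],[-1.6,21.1,0.12,0,0,0,0],[-1.2,21.1,0.12,0,0,0,0],[-1.0,21.1,0.1,0,0,0,0],[-0.9,21.1,0.06,0,0,0,0],[-0.8,21.1,0.02,0,0,0,0],[-0.7,21.1,-0.02,0,0,0,0]]]}'
python3 - <<'E'
from h import *
print(incase(status.sense()["tool_pos"]))
E
```

```text
time: 35.9
tool_pos: [576.8, 9.2, 67.7]
tcp_rot: [-180.0, 0.0, 11.5]
ft_force: [-2.3, 1.2, -1.6]
finger_gap: -0.4
grip_force: 0.9
[ -23.  -106.3   67.7]
```

```bash
python3 -m handwheel '{"series":[[[0.15,0,-0.03,0,0,0,0],[0.3,0,-0.06,0,0,0,0],[0.45,0,-0.09,0,0,0,0],[0.6,0.02,-0.11,0,0,0,0],[0.75,0.03,-0.11,0,0,0,0],[0.9,0.05,-0.11,0,0,0,0],[1.05,0.07,-0.11,0,0,0,0],[1.2,0.09,-0.11,0,0,0,0],[1.35,0.11,-0.11,0,0,0,0],[1.5,0.13,-0.11,0,0,0,0],[1.6,0.15,-0.11,0,0,0,0],[1.7,0.16,-0.11,0,0,0,0]]]}'
```

```text
time: 37.4
tool_pos: [591.2, 10.8, 67.8]
tcp_rot: [-179.9, 0.4, 11.5]
ft_force: [-14.2, 1.4, 4.1]
finger_gap: -0.7
grip_force: 6.6
```

```bash
python3 -m handwheel '{"series":[[[0.12,0.01,-0.02,0,0,0,0],[0.24,0.02,-0.03,0,0,0,0],[0.3,0.03,-0.03,0,0,0,0]]]}'
```

```text
time: 37.78
tool_pos: [594.0, 11.1, 67.8]
tcp_rot: [-179.9, 0.4, 11.5]
ft_force: [-13.0, 1.6, 3.8]
finger_gap: -0.2
grip_force: 6.5
```

```bash
python3 -m handwheel '{"series":[[[-1.2,0,0,0,0,0,0],[-2.5,0,0.2,0,0,0,0],[-2.6,-6,0.4,0,0,0,0],[-2.6,-12,0.5,0,0,0,0],[-2.6,-18,0.5,0,0,0,0],[-2.6,-21,0.5,0,0,0,0],[-2.4,-21.1,0.5,0,0,0,0],[-2.1,-21.1,0.5,0,0,0,0],[-2.0,-21.1,0.46,0,0,0,0],[-1.9,-21.1,0.42,0,0,0,0],[-1.8,-21.1,0.38,0,0,0,0],[-1.7,-21.1,0.34,0,0,0,0]]]}'
python3 - <<'E'
from h import *
print(incase(status.sense()["tool_pos"]))
E
```

```text
time: 39.28
tool_pos: [537.9, 213.4, 65.3]
tcp_rot: [180.0, 0.1, 11.4]
ft_force: [-3.4, -4.1, -1.2]
finger_gap: 0.0
grip_force: 2.0
[-20.3 101.7  65.3]
```

```bash
python3 -m handwheel '{"series":[[[0.15,-0.02,-0.02,0,0,0,0],[0.3,-0.04,-0.05,0,0,0,0],[0.45,-0.06,-0.08,0,0,0,0],[0.6,-0.07,-0.1,0,0,0,0],[0.75,-0.08,-0.1,0,0,0,0],[0.9,-0.09,-0.1,0,0,0,0],[1.05,-0.1,-0.1,0,0,0,0],[1.2,-0.1,-0.11,0,0,0,0],[1.35,-0.1,-0.11,0,0,0,0],[1.5,-0.1,-0.11,0,0,0,0],[1.6,-0.1,-0.12,0,0,0,0],[1.7,-0.1,-0.12,0,0,0,0]]]}'
```

```text
time: 40.78
tool_pos: [551.7, 217.9, 65.4]
tcp_rot: [180.0, 0.4, 11.5]
ft_force: [-13.0, -4.3, 3.0]
finger_gap: -0.1
grip_force: 6.7
```

```bash
python3 -m handwheel '{"series":[[[0.1,0,-0.01,0,0,0,0],[0.2,0,-0.01,0,0,0,0]]]}'
```

```text
time: 41.02
tool_pos: [553.5, 218.4, 65.4]
tcp_rot: [180.0, 0.4, 11.5]
ft_force: [-13.0, -2.4, 2.8]
finger_gap: -0.1
grip_force: 6.7
```

```bash
python3 -m handwheel '{"series":[[[-0.8,0,0,0,0,0,0],[-1.8,0,0.1,0,0,0,0],[-1.8,6,0.12,0,0,0,0],[-1.8,12,0.12,0,0,0,0],[-1.8,18,0.12,0,0,0,0],[-1.8,21.1,0.12,0,0,0,0],[-1.6,21.1,0.12,0,0,0,0],[-1.2,21.1,0.12,0,0,0,0],[-1.0,21.1,0.1,0,0,0,0],[-0.9,21.1,0.06,0,0,0,0],[-0.8,21.1,0.02,0,0,0,0],[-0.7,21.1,-0.02,0,0,0,0]]]}'
python3 - <<'E'
from h import *
print(incase(status.sense()["tool_pos"]))
E
```

```text
time: 42.52
tool_pos: [591.7, 11.3, 67.2]
tcp_rot: [-180.0, 0.0, 11.5]
ft_force: [-1.9, 1.5, -0.6]
finger_gap: -0.0
grip_force: 0.9
[  -8.  -107.1   67.2]
```

```bash
python3 -m handwheel '{"series":[[[0.15,0,-0.03,0,0,0,0],[0.3,0,-0.06,0,0,0,0],[0.45,0,-0.09,0,0,0,0],[0.6,0.02,-0.11,0,0,0,0],[0.75,0.03,-0.11,0,0,0,0],[0.9,0.05,-0.11,0,0,0,0],[1.05,0.07,-0.11,0,0,0,0],[1.2,0.09,-0.11,0,0,0,0],[1.35,0.11,-0.11,0,0,0,0],[1.5,0.13,-0.11,0,0,0,0],[1.6,0.15,-0.11,0,0,0,0],[1.7,0.16,-0.11,0,0,0,0]]]}'
```

```text
time: 44.02
tool_pos: [606.1, 12.9, 67.3]
tcp_rot: [-179.9, 0.4, 11.5]
ft_force: [-12.6, 1.0, 5.1]
finger_gap: 0.1
grip_force: 6.6
```

```bash
python3 -m handwheel '{"series":[[[0.1,0.01,-0.01,0,0,0,0],[0.2,0.02,-0.02,0,0,0,0]]]}'
```

```text
time: 44.28
tool_pos: [607.9, 13.1, 67.3]
tcp_rot: [-179.9, 0.4, 11.5]
ft_force: [-14.5, 1.0, 4.5]
finger_gap: -0.1
grip_force: 6.6
```

```bash
python3 -m handwheel '{"series":[[[-1.2,0,0,0,0,0,0],[-2.4,0,0.1,0,0,0,0],[-2.4,-6,0.2,0,0,0,0],[-2.4,-12,0.2,0,0,0,0],[-2.4,-18,0.2,0,0,0,0],[-2.4,-21.1,0.2,0,0,0,0],[-2.2,-21.2,0.2,0,0,0,0],[-2.0,-21.2,0.2,0,0,0,0],[-1.8,-21.2,0.16,0,0,0,0],[-1.65,-21.2,0.12,0,0,0,0],[-1.5,-21.2,0.08,0,0,0,0],[-1.4,-21.2,0.04,0,0,0,0]]]}'
python3 - <<'E'
from h import *
print(incase(status.sense()["tool_pos"]))
E
```

```text
time: 45.78
tool_pos: [553.7, 216.5, 67.3]
tcp_rot: [179.9, 0.2, 11.4]
ft_force: [-8.0, -2.7, 1.4]
finger_gap: 0.0
grip_force: 4.2
[ -4.2 101.5  67.3]
```

Left to about +9.

```bash
python3 -m handwheel '{"series":[[[0.15,-0.02,-0.03,0,0,0,0],[0.3,-0.04,-0.05,0,0,0,0],[0.45,-0.06,-0.06,0,0,0,0],[0.6,-0.07,-0.07,0,0,0,0],[0.75,-0.08,-0.07,0,0,0,0],[0.9,-0.08,-0.07,0,0,0,0],[1.05,-0.08,-0.07,0,0,0,0],[1.2,-0.08,-0.08,0,0,0,0],[1.3,-0.08,-0.08,0,0,0,0]]]}'
```

```text
time: 46.9
tool_pos: [564.6, 220.0, 67.3]
tcp_rot: [180.0, 0.4, 11.4]
ft_force: [-12.9, -2.6, 3.2]
finger_gap: -0.1
grip_force: 6.7
```

```bash
python3 -m handwheel '{"series":[[[0.1,0,0,0,0,0,0],[0.2,0,-0.01,0,0,0,0]]]}'
```

```text
time: 47.15
tool_pos: [566.5, 220.5, 67.5]
tcp_rot: [180.0, 0.4, 11.5]
ft_force: [-13.4, -2.2, 2.0]
finger_gap: -0.1
grip_force: 6.8
```

```bash
python3 -m handwheel '{"series":[[[-0.8,0,0,0,0,0,0],[-1.8,0,0.1,0,0,0,0],[-1.8,6,0.2,0,0,0,0],[-1.8,12,0.2,0,0,0,0],[-1.8,18,0.2,0,0,0,0],[-1.8,21.1,0.2,0,0,0,0],[-1.6,21.1,0.2,0,0,0,0],[-1.2,21.1,0.2,0,0,0,0],[-0.9,21.1,0.18,0,0,0,0],[-0.7,21.1,0.14,0,0,0,0],[-0.55,21.1,0.1,0,0,0,0],[-0.4,21.1,0.06,0,0,0,0]]]}'
python3 - <<'E'
from h import *
print(incase(status.sense()["tool_pos"]))
E
```

```text
time: 48.65
tool_pos: [606.6, 14.8, 68.0]
tcp_rot: [-179.9, 0.1, 11.5]
ft_force: [-6.6, 2.4, 0.5]
finger_gap: 0.0
grip_force: 3.0
[   7.2 -106.7   68. ]
```

```bash
python3 -m handwheel '{"series":[[[0.1,0,-0.03,0,0,0,0],[0.2,0,-0.05,0,0,0,0],[0.3,0.01,-0.06,0,0,0,0],[0.4,0.02,-0.06,0,0,0,0],[0.5,0.02,-0.06,0,0,0,0]]]}'
```

```text
time: 49.28
tool_pos: [609.7, 15.3, 68.0]
tcp_rot: [-179.9, 0.4, 11.5]
ft_force: [-13.2, 0.8, 4.8]
finger_gap: 0.1
grip_force: 6.5
```

```bash
python3 -m handwheel '{"series":[[[0.08,0,-0.02,0,0,0,0],[0.16,0.01,-0.02,0,0,0,0],[0.2,0.01,-0.02,0,0,0,0]]]}'
```

```text
time: 49.65
tool_pos: [611.0, 15.5, 68.0]
tcp_rot: [-179.9, 0.5, 11.5]
ft_force: [-16.7, 0.7, 7.1]
finger_gap: 0.3
grip_force: 8.2
```

```bash
python3 -m handwheel '{"series":[[[-1.2,0,0,0,0,0,0],[-2.2,0,0.1,0,0,0,0],[-2.2,-6,0.2,0,0,0,0],[-2.2,-12,0.2,0,0,0,0],[-2.2,-18,0.2,0,0,0,0],[-2.2,-21.1,0.2,0,0,0,0],[-2.0,-21.2,0.2,0,0,0,0],[-1.6,-21.2,0.2,0,0,0,0],[-1.2,-21.2,0.16,0,0,0,0],[-0.9,-21.2,0.12,0,0,0,0],[-0.7,-21.2,0.08,0,0,0,0],[-0.6,-21.2,0.04,0,0,0,0]]]}'
python3 - <<'E'
from h import *
print(incase(status.sense()["tool_pos"]))
E
```

```text
time: 51.15
tool_pos: [565.3, 220.2, 68.2]
tcp_rot: [179.9, 0.2, 11.4]
ft_force: [-7.7, -4.2, 3.3]
finger_gap: -0.3
grip_force: 4.4
[  7.9 102.8  68.2]
```

```bash
python3 -m handwheel '{"series":[[[0.1,0,-0.03,0,0,0,0],[0.2,0,-0.05,0,0,0,0],[0.3,-0.01,-0.07,0,0,0,0],[0.4,-0.01,-0.09,0,0,0,0],[0.4,-0.01,-0.09,0,0,0,0]]]}'
```

```text
time: 51.78
tool_pos: [567.7, 220.9, 68.3]
tcp_rot: [179.9, 0.4, 11.4]
ft_force: [-12.5, -5.7, 4.6]
finger_gap: 0.3
grip_force: 6.4
```

```bash
python3 -m handwheel '{"series":[[[0.08,0.02,-0.02,0,0,0,0],[0.16,0.03,-0.03,0,0,0,0],[0.2,0.03,-0.04,0,0,0,0]]]}'
```

```text
time: 52.15
tool_pos: [568.9, 221.1, 68.4]
tcp_rot: [179.9, 0.5, 11.4]
ft_force: [-15.0, -5.4, 5.5]
finger_gap: 0.1
grip_force: 8.0
```

```bash
python3 -m handwheel '{"series":[[[0.04,0.03,-0.03,0,0,0,0],[0.08,0.04,-0.06,0,0,0,0],[0.08,0.04,-0.06,0,0,0,0]]]}'
```

```text
time: 52.52
tool_pos: [569.1, 221.1, 68.5]
tcp_rot: [180.0, 0.6, 11.5]
ft_force: [-15.8, -4.4, 4.2]
finger_gap: 0.1
grip_force: 8.3
```

```bash
python3 -m handwheel '{"series":[[[-0.8,0,0,0,0,0,0],[-2,0,0,0,0,0,0],[-4,0,-4,0,0,0,0],[-7,5,-8,0,0,0,0],[-10,10,-10,0,0,0,0],[-10,10,-10,0,0,0,0],[-10,10,-10,0,0,0,0]]]}'
python3 - <<'E'
from h import *
s=eyes.snapshot("wrist"); cv2.imwrite("pics/w4.png",s["img"][:,:,::-1])
s=eyes.snapshot("top"); c=s["img"][155:270,200:345,::-1]; cv2.imwrite("pics/t4.png",cv2.resize(c,None,fx=4.8,fy=4.8,interpolation=cv2.INTER_CUBIC))
E
```

```text
time: 53.4
tool_pos: [495.7, 104.2, 171.6]
tcp_rot: [-180.0, -0.1, 11.4]
ft_force: [0.4, 1.0, 0.1]
finger_gap: -0.1
grip_force: 0.0
```

View pics/w4.png

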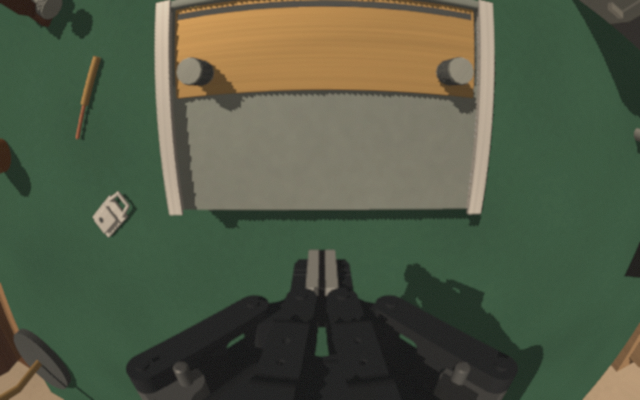

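View pics/t4.png

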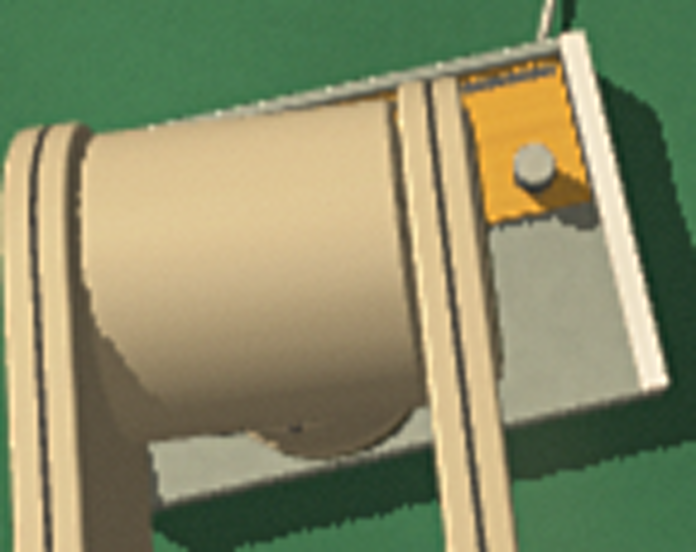

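The wrist view shows the shutter fully forward, with the knobs level at (193,72) and (459,72). Both ends met a stiff stop at equal travel of about 66 mm, well inside the lead limits I felt earlier, so I'm handing in.

```bash
python3 -c "
from bench import r
print(r.hand_in())"
```

```text
the job is handed in; nothing more can be done
None
```

I stood the red spacer upright in the middle well and closed the shutter, with both ends pushed in turn until each met its hard stop at about 66 mm of travel; the job is handed in at 53 s, highest force read about 18.7 N (forces are only reported at the end of each move).

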